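# Seat a taper collet chuck in the bench tightening fixture

### The arm

A 6-joint arm with a two-finger parallel gripper is mounted at the origin on a cart in front of the work surface, level with it; the furniture and walls round the work are solid. World frame = base frame: x ahead of the robot, y to its left, z up, the work surface at z = 0. Lengths are in m, angles in degrees, forces in N, time in s.
With the tool pointing down it reaches from about 0.4 to 0.825 m from the base axis. Payload 7 kg.
Tool frame: the origin (TCP) lies midway between the tips of the shut fingers; the grasp point (between the pads) lies r.pinch_z behind it (r.pinch_z is the distance from the TCP to the grasp point, in m); z points along the fingers, y is the line along which they close (so a half turn about z gives the same grasp; the last joint's range is limited). The gripper opens to 88 mm and grips with 3 to 60 N. Pads are 19 mm wide; open, the fingers measure 130 mm over their backs; the gripper's body (78 mm by 193 mm) begins 47 mm behind the grasp point.
Start: joints at [93.455, 20.546, 0.682, 0, -70.136, -16.507], TCP at [0.152, 0.658, 0.227] pointing down, gripper open.
Joint ranges: [-176.03, 176.03], [-82.01, 121.73], [-58.28, 71.71], [-173.87, 95.51], [-174.79, -0.11], [-173.66, 173.66]. Speed limits (degrees/s): [136.94, 136.94, 172.46, 180, 180, 180].

### API

Orientations are given as [roll, pitch, yaw] about the fixed x, y, z axes, in that order (R = Rz(yaw) Ry(pitch) Rx(roll)).
In Python, from plant import r, optics, job gives the robot as it stands.
- The arm moves only by the shell command python3 -m crank 'ROWS' [FORCE]. ROWS is JSON, a list of rows, each an object with "xyz": the shift along the tool's x, y, z in units of 30 mm (1.0 is 30 mm), a list of three; "delta_rot": the turn, a rotation vector about the tool's x, y, z in degrees, a list of three; "claw": the closure, from 0 (fully open) to 1 (shut). A call has 1 to 20 rows; each row is the pose to reach, as a shift and turn from the pose commanded when the call began, along the tool's axes at that moment; what a row does not reach only later rows make up. A row lasts 1/8 s, in which the tool goes at most 62.5 mm and 10.7 degrees, less where a joint would pass 70% of its speed; a pose out of reach is approached as far as the arm can. A call with a gripper value outside its range is refused whole. The fingers move at their own pace and stop on an object; FORCE is the grip in N (left out, the last holds). Time passes only in rows, so rows that repeat a pose let the fingers close. It gives the time, the measured TCP pose, the force, the opening and the grip force at its end, in the units of the state.
- r.get_state(): the state, without advancing time (a new reading comes with each control period).
- optics.capture(name): name is "scene" or "top" or "wrist"; returns a dict with "img" (420x560x3 uint8, blue, green, red), "fovy" (degrees; the focal length in pixels is half the picture's height over the tangent of half this angle, whatever the lens; pixels are square), "cx", "cy" (the principal point, pixels), "eye" and "rotation" of the camera in the world; the wrist camera has in their place "hand_eye" (4x4, takes a point from camera to tool coordinates, whose origin is the TCP and whose axes are the flange's). Camera axes: x right, y up, looking along -z (the intrinsics and any distortion apply to the point x, -y, -z); pixel columns grow to the right and rows downward; lengths in m; the calibration is good to about 2 mm. A picture is of the moment at which its call begins: read the wrist's pose just before it. There is no depth.
- job.close_job(): hands the job in; it is judged then, once.
The state is a dict: "time_s": time; "joints": joint angles; "qd": joint speeds; "joint_torque": joint torques, N m; "tcp_pos": TCP position; "eef_rot": TCP orientation; "contact_force": force on the tool from outside, world axes, zero at the start; "moment": the same for the moment, N m; "gripper_width": finger opening in m; "gripper_force": force on a finger pad.
Only numpy, scipy, OpenCV 4.12 (cv2) and the standard library are available. Lean on these libraries where they do the work, as an engineer would, in place of code of your own. Each camera call takes 0.05 s, during which the arm holds its last target. There are 200 camera calls.

### The job

Get the collet chuck with the red bands ready in the tightening fixture: push the dust cover round well clear of the spindle, then lift the red-banded chuck out of the stand, lower its taper into the spindle with its two flange slots over the drive dogs and let go of it, so that it stands loose on the sprung jaws inside, a few millimetres too high. Then press it down from above until it snaps fully home with its flange flat on the spindle nose, and push the latch all the way in over the flange. Leave the blue-banded chuck in its pocket and do not disturb the oil bottle or the caliper.

Things in the scene. Friction and masses are not known exactly. Their poses are not given: they have to be found in the camera images.
- chuck_red_nut (a point): The collet chuck to mount: a steel 7:24 taper holder, 0.3 kg, with a red band round its body and a red rim on top of its nut. Point: centre of its round clamping nut (34 mm diameter, from 13 mm below the point to its flat top 13 mm above), on the axis; z up the axis. Below the nut a neck 31 mm wide, from 25 mm below the point a body 39 mm wide, then the flange. Stands upright in a pocket of the stand, flange on the stand's top.
- chuck_red_flange (a point): Centre of the flange's underside, 57 mm below the nut's centre. Flange 52 mm diameter, 20 mm thick, with two slots 16 mm wide and 8.5 mm deep right through its rim at opposite sides, on the +x and -x axis of this point. Below it the taper shrinks from 32 to 18 mm diameter over 48 mm; the pull stud (head 16 mm wide) ends 68 mm below, so it must be lifted 68 mm to leave pocket or spindle.
- chuck_blue_nut (a point): A second chuck of the same shape but with blue bands, in the stand's other pocket; the point is the centre of its nut. It must stay there.
- stand: Two-pocket holder stand fixed to the bench, 78 x 200 mm, black top plate at 90 mm height; origin at the centre of its underside. The pockets lie 50 mm either side of its centre along its y axis; either chuck may be in either pocket.
- nose (a point): Tightening fixture, fixed to the bench (dark blue base 130 x 184 mm and column). Point: centre of its flat upward-facing spindle nose (70 mm diameter, 105 mm above the bench), on the axis, z up. The conical bore opens 33 mm wide. Two dark drive dogs stand on the nose on the +x and -x axis of this point, each 12 mm wide, 12 mm high, 19.5 to 34 mm from the axis. The cover is on its +y side, the latch on its -y side.
- bore (a point): Point on the spindle axis 60 mm below the nose, where two sprung jaws catch the pull stud. A chuck let go with its slots over the dogs stands about 7 mm too high on them (if its slots miss the dogs: 12 mm or more). A push of 12 to 18 N down on its nut makes it snap home: flange flat on the nose, nut centre 57 mm above the nose, nut top 70 mm above it.
- cover (a joint): Round aluminium dust cover, 72 mm diameter, that swivels level over the nose; its top is 17 mm above the nose. 0 rad: right over the nose. Grows as it swings counter-clockwise seen from above, its disc moving towards the +x direction of nose; stop at 1.9. Clear of the spindle from 1.2 on. Turns with light friction (about 1 N at its knob) and stays where it is left.
- cover_knob (a point): Upright black knob on a stem on the cover, 78 mm from the pivot; stem 12 mm, knob 17 mm diameter. The point is half-way up: the cover plate is 24 mm below it, the knob's top 16 mm above it.
- cover_pivot (a point): Point on the cover's upright pivot axis, 66 mm from the spindle axis, at the height of cover_knob (the pivot itself ends 14 mm lower).
- latch (a joint): Flat steel latch that swings level on an upright pivot. 0 rad: fully in, at its stop, the tongue pointing at the spindle axis just over the flange of a chuck that is home (one that stands too high blocks it). Grows as it swings out, clockwise seen from above, its handle moving towards the -x direction of nose; stop at 1.2; starts swung out. Light friction (1.5 N at its knob); stays where left.
- latch_knob (a point): Upright handle of the latch, on the other side of its pivot from the tongue, 45 mm from the pivot: stem 12 mm, black knob 17 mm diameter. The point is half-way up: the latch's arm is 25 mm below it, the knob's top 17 mm above it.
- latch_pivot (a point): Point on the latch's upright pivot axis, 62 mm from the spindle axis, at the height of latch_knob (the pivot itself ends 15 mm lower).
- oil_bottle: Yellow oil bottle with a long red spout, 46 mm diameter, 160 mm tall, standing on the bench; origin at the centre of its foot. Not to be knocked.
- caliper: Steel vernier caliper lying flat on the bench, 68 x 215 x 10 mm; origin under its middle. Not to be disturbed.

How it is judged:
By the outcome, as a careful person would: the job done as asked, in the order asked, and still so for the second after the job is handed in, with the robot touching nothing.
It also fails if it takes over 64 s, if anything falls off the work surface, if the arm or the gripper's body presses on something with over 40 N, if the wrist force passes 120 N, or if a joint passes its speed limit or range.

## Working session

There is one attempt and no reset: what is moved stays moved. The work goes in short steps, Python scripts to look and compute and a shell command to move; the robot and the scene stay as the last step left them, time stands still between calls to the robot, and variables do not carry over. Pictures are saved under pics/ and viewed, at most 10 in all, crops included, and the job is handed in when it is done.

```bash
ls; mkdir -p pics
python3 - <<'E'
from plant import r,optics,job
import cv2
s=r.get_state();print(s, r.pinch_z)
for n in("scene","top","wrist"):
    c=optics.capture(n);cv2.imwrite(f"pics/{n}0.png",c["img"])
    print(n,{k:v for k,v in c.items() if k!="img"})
E
```

```text
pics
{'time_s': 0.0, 'joints': array([ 9.34559283e+01,  2.05895565e+01,  6.32467723e-01, -1.86118302e-02,
       -7.01352612e+01, -1.65067871e+01]), 'qd': array([ 0.04793334,  0.05288053,  0.02022514,  0.06382058, -0.05831971,
       -0.02986909]), 'joint_torque': array([ 5.16867863e-05, -5.82704008e+01,  2.93071014e+01,  6.99741930e+00,
        7.19486197e-03, -1.48699041e-04]), 'tcp_pos': array([0.15235265, 0.65707368, 0.22563871]), 'eef_rot': array([ 1.79906485e+02, -9.46638834e-03, -1.30571896e+01]), 'contact_force': array([ 0.49799785, -0.08467805,  0.12324829]), 'moment': array([ 0.03874819, -0.00398585,  0.02907862]), 'gripper_force': 0.0, 'gripper_width': 0.08753183631818352} 0.0188
scene {'fovy': 44.23243416261657, 'cx': 275.5746855383377, 'cy': 205.04177885725244, 'eye': array([-0.27271066, -0.91072038,  0.84514407]), 'rotation': array([ 59.15815614,   0.86663373, -42.62323273])}
top {'fovy': 48.139973740673376, 'cx': 283.0677897137686, 'cy': 209.70952014833802, 'eye': array([0.46530029, 0.00335947, 1.31046314]), 'rotation': array([  4.82697181,  -0.45487459, -89.30789374])}
wrist {'fovy': 58.29973770997124, 'cx': 278.72153915931995, 'cy': 213.65909694732505, 'hand_eye': array([[-1.37787288e-04,  9.65905224e-01,  2.58895885e-01,
         6.95683516e-02],
       [ 9.99999752e-01, -4.58664563e-05,  7.03332553e-04,
         5.52312210e-04],
       [ 6.91227224e-04,  2.58895917e-01, -9.65904978e-01,
        -1.58113794e-01],
       [ 0.00000000e+00,  0.00000000e+00,  0.00000000e+00,
         1.00000000e+00]])}
```

View pics/scene0.png

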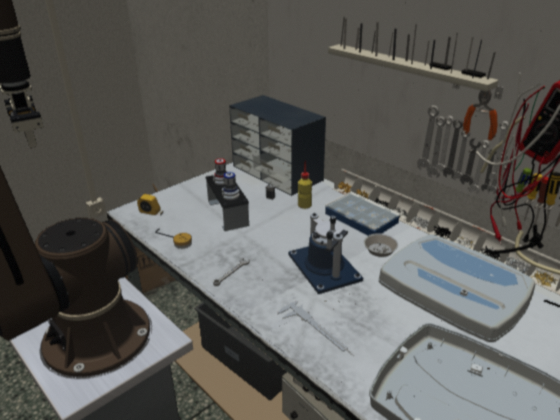

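View pics/top0.png

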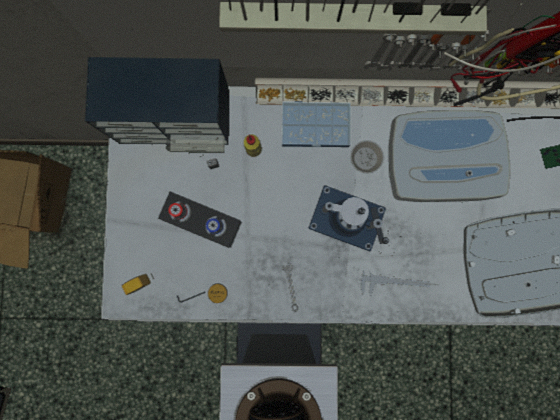

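The scene shows the stand at about (228,200) px, the fixture at (325,255), the bottle at (305,190) and the caliper at (315,328). In the top view the red chuck is at (177,210), blue at (214,226), and the fixture at (347,218), with the cover disc at (352,212) and the latch knob near (384,240).

```bash
cat > h.py <<'E'
import numpy as np,cv2
from scipy.spatial.transform import Rotation as R
from plant import r,optics,job
def cam(n):
    s=r.get_state();c=optics.capture(n)
    if n=="wrist":
        T=np.eye(4);T[:3,:3]=R.from_euler('xyz',s['eef_rot'],degrees=True).as_matrix();T[:3,3]=s['tcp_pos']
        M=T@np.array(c['hand_eye'])
    else:
        M=np.eye(4);M[:3,:3]=R.from_euler('xyz',c['rotation'],degrees=True).as_matrix();M[:3,3]=c['eye']
    c['M']=M;c['f']=210/np.tan(np.radians(c['fovy']/2));return c
def ray(c,u,v):
    return c['M'][:3,:3]@np.array([(u-c['cx'])/c['f'],-(v-c['cy'])/c['f'],-1.])
def onz(c,u,v,z):
    d=ray(c,u,v);o=c['M'][:3,3];return o+d*(z-o[2])/d[2]
def pix(c,p):
    q=c['M'][:3,:3].T@(np.asarray(p)-c['M'][:3,3]);return np.array([c['cx']+c['f']*q[0]/-q[2],c['cy']+c['f']*q[1]/q[2]])
def tri(obs):
    A=np.zeros((3,3));b=np.zeros(3)
    for c,u,v in obs:
        d=ray(c,u,v);d/=np.linalg.norm(d);P=np.eye(3)-np.outer(d,d);A+=P;b+=P@c['M'][:3,3]
    return np.linalg.solve(A,b)
def rows(dx):
    "world shift -> tool units at the current pose"
    s=r.get_state();Rm=R.from_euler('xyz',s['eef_rot'],degrees=True).as_matrix();return Rm.T@np.asarray(dx)/0.03
E
python3 - <<'E'
from h import *
c=cam("top")
im=c['img']
cv2.imwrite("pics/topz.png",np.hstack([cv2.resize(im[175:255,300:400],(600,480),interpolation=cv2.INTER_CUBIC)]))
for n,u,v,z in[("red",177,210,.173),("blue",214,226,.173),("stand",199,219,.09),("base",347,218,.02),("bottle",253,146,.1),("cal",400,282,0),("dustdisc",353,212,.122),("latchk",384,240,.17)]:
    print(n,onz(c,u,v,z).round(3))
E
```

```text
red [0.557 0.253 0.173]
blue [0.52  0.162 0.173]
stand [0.541 0.213 0.09 ]
base [ 0.554 -0.182  0.02 ]
bottle [0.734 0.076 0.1  ]
cal [ 0.379 -0.332  0.   ]
dustdisc [ 0.562 -0.182  0.122]
latchk [ 0.491 -0.25   0.17 ]
```

View pics/topz.png

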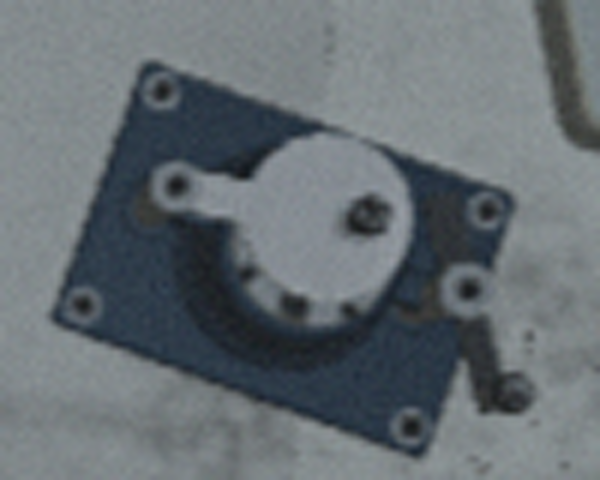

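The zoom shows the base corners at (148,62), (513,195), (422,457) and (52,320). The cover pivot is at (175,185), the knob at (370,215), the latch pivot at (468,290) and its knob at (515,392), so the nose is yawed by about -20°. The cover is already slightly swung. Next I look at the stand from close by.

```bash
python3 -c "
from h import *
print(rows(np.array([.54,.21,.31])-r.get_state()['tcp_pos']))"
```

```text
[15.95428263 11.60841493 -2.78664226]
```

```bash
python3 -m crank '[{"xyz":[0,0,-2.8],"delta_rot":[0,0,0],"claw":0},{"xyz":[15.9,11.6,-2.8],"delta_rot":[0,0,0],"claw":0},{"xyz":[15.9,11.6,-2.8],"delta_rot":[0,0,0],"claw":0},{"xyz":[15.9,11.6,-2.8],"delta_rot":[0,0,0],"claw":0},{"xyz":[15.9,11.6,-2.8],"delta_rot":[0,0,0],"claw":0},{"xyz":[15.9,11.6,-2.8],"delta_rot":[0,0,0],"claw":0},{"xyz":[15.9,11.6,-2.8],"delta_rot":[0,0,0],"claw":0},{"xyz":[15.9,11.6,-2.8],"delta_rot":[0,0,0],"claw":0},{"xyz":[15.9,11.6,-2.8],"delta_rot":[0,0,0],"claw":0},{"xyz":[15.9,11.6,-2.8],"delta_rot":[0,0,0],"claw":0},{"xyz":[15.9,11.6,-2.8],"delta_rot":[0,0,0],"claw":0},{"xyz":[15.9,11.6,-2.8],"delta_rot":[0,0,0],"claw":0},{"xyz":[15.9,11.6,-2.8],"delta_rot":[0,0,0],"claw":0}]'
python3 - <<'E'
from h import *
c=cam("wrist");im=c['img'];cv2.imwrite("pics/w1.png",im);np.save("w1M.npy",c['M'])
hsv=cv2.cvtColor(im,cv2.COLOR_BGR2HSV)
m={'red':((hsv[...,0]<8)|(hsv[...,0]>172))&(hsv[...,1]>110)&(hsv[...,2]>50),'blue':(hsv[...,0]>105)&(hsv[...,0]<130)&(hsv[...,1]>110)&(hsv[...,2]>50)}
for k,v in m.items():
    for q in cv2.findContours(v.astype(np.uint8),0,1)[0]:
        if cv2.contourArea(q)>60:
            e=cv2.minEnclosingCircle(q);print(k,e,onz(c,*e[0],.16).round(4))
s=r.get_state();print(s['tcp_pos'],s['eef_rot'])
E
```

```text
time_s: 1.82
tcp_pos: [0.5382, 0.2109, 0.3104]
eef_rot: [180.0, 0.0, -13.1]
contact_force: [0.3, 0.6, -0.4]
gripper_width: 0.0883
gripper_force: 0.0
red ((215.9391632080078, 186.13076782226562), 21.558700561523438) [0.5602 0.2591 0.16  ]
blue ((333.2876892089844, 203.86659240722656), 21.120819091796875) [0.5233 0.1669 0.16  ]
blue ((549.9501342773438, 84.29894256591797), 48.552040100097656) [ 0.579  -0.0151  0.16  ]
[0.53808666 0.21129601 0.31047909] [-1.79998403e+02  1.13716280e-02 -1.30241607e+01]
```

View pics/w1.png

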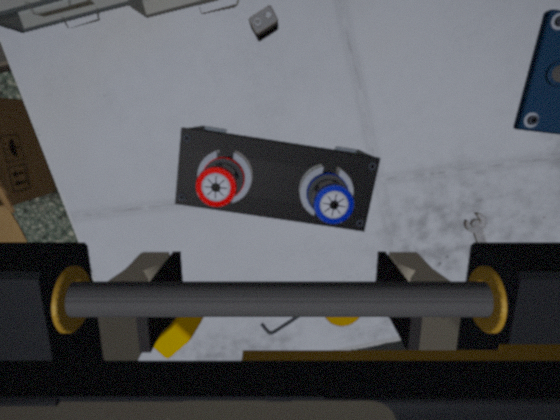

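The stand appears at (275,180) px, with the red chuck at (216,186) and blue at (333,204). The flange rings are visible but the slots are still too small to read. Now the fixture.

```bash
python3 -m crank '[{"xyz":[2.6,12.7,0],"delta_rot":[0,0,0],"claw":0},{"xyz":[2.6,12.7,0],"delta_rot":[0,0,0],"claw":0},{"xyz":[2.6,12.7,0],"delta_rot":[0,0,0],"claw":0},{"xyz":[2.6,12.7,0],"delta_rot":[0,0,0],"claw":0},{"xyz":[2.6,12.7,0],"delta_rot":[0,0,0],"claw":0},{"xyz":[2.6,12.7,0],"delta_rot":[0,0,0],"claw":0},{"xyz":[2.6,12.7,0],"delta_rot":[0,0,0],"claw":0},{"xyz":[2.6,12.7,0],"delta_rot":[0,0,0],"claw":0},{"xyz":[2.6,12.7,0],"delta_rot":[0,0,0],"claw":0}]'
python3 - <<'E'
from h import *
c=cam("wrist");im=c['img'];np.save("w2M.npy",c['M']);cv2.imwrite("pics/w2f.png",im)
w1=cv2.imread("pics/w1.png")
a=cv2.resize(w1[140:220,180:270],(450,400),interpolation=cv2.INTER_CUBIC)
cv2.imwrite("pics/w2.png",np.vstack([im[:260],np.hstack([a[40:380],np.zeros((340,110,3),np.uint8)])]))
E
```

```text
time_s: 3.0
tcp_pos: [0.5287, -0.1766, 0.3107]
eef_rot: [-180.0, -0.0, -13.0]
contact_force: [0.1, 0.9, 0.3]
gripper_width: 0.0878
gripper_force: 0.0
```

View pics/w2.png

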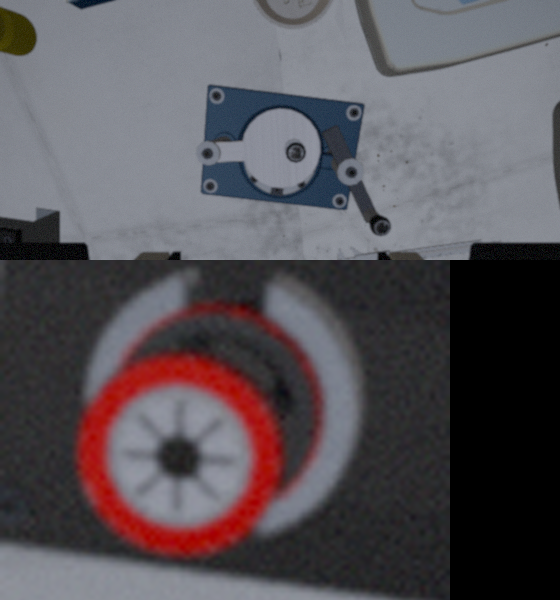

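The picture shows the cover pivot at (208,153), the cover knob at (296,152), the disc at (282,150), the latch pivot at (350,172) and the latch knob at (380,226). The lower inset shows the red chuck's slot in its flange at about (228,285), which is roughly (225.6,153) in w1.

Run:
```python
from h import *
f=210/np.tan(np.radians(58.29973770997124/2))
def C(M): return dict(M=np.load(M),f=f,cx=278.7215,cy=213.659)
a=C("w1M.npy");b=C("w2M.npy")
nut=onz(a,215.9,186.1,.16);sl=onz(a,225.6,153,.11)
d=(sl-nut)[:2];print("nut",nut,"slot",d,np.linalg.norm(d),np.degrees(np.arctan2(d[1],d[0])))
im=cv2.imread("pics/w2f.png");g=cv2.cvtColor(im,cv2.COLOR_BGR2GRAY)
ci=cv2.HoughCircles(g[90:210,200:340],cv2.HOUGH_GRADIENT,1,100,param1=100,param2=15,minRadius=32,maxRadius=46);print(ci[0][0]+[200,90,0])
cp=onz(b,208,153,.132);kn=onz(b,296,152,.162);lp=onz(b,350,172,.14);lk=onz(b,380,226,.172);dc=onz(b,ci[0][0][0]+200,ci[0][0][1]+90,.122)
for n,p in zip("cp kn lp lk dc".split(),(cp,kn,lp,lk,dc)):print(n,p.round(4))
v=(cp-lp)[:2];print("piv dist",np.linalg.norm(v),"yaw",np.degrees(np.arctan2(-v[0],v[1])))
nose=lp[:2]+v*62/128;print("nose",nose)
print("knob r",np.linalg.norm((kn-cp)[:2]),np.linalg.norm((dc-cp)[:2]),"lk r",np.linalg.norm((lk-lp)[:2]))
for p,q in((kn,cp),(dc,cp),(lk,lp)):
    w=(p-q)[:2];print(np.degrees(np.arctan2(w[1],w[0])))
```

```text
nut [0.56028175 0.25910025 0.16      ] slot [ 0.02114824 -0.00700742] 0.02227895885499566 -18.332492448551335
[280.5        148.5         39.90000153]
cp [ 0.5769 -0.1235  0.132 ]
kn [ 0.5635 -0.1992  0.162 ]
lp [ 0.5335 -0.2421  0.14  ]
lk [ 0.49   -0.2535  0.172 ]
dc [ 0.5654 -0.1869  0.122 ]
piv dist 0.12634630420023385 yaw -20.120061260655888
nose [ 0.554507   -0.18465983]
knob r 0.07687832278400866 0.0644719322895692 lk r 0.044910374861043975
-100.08110978627916
-100.25815569631924
-165.36094483976888
```

```bash
cat >> h.py <<'E'
def go(p,yaw,p0=None,yaw0=None):
    "xyz units and turn about tool z for a tool-down pose"
    s=r.get_state();p0=s['tcp_pos'] if p0 is None else p0;yaw0=s['eef_rot'][2] if yaw0 is None else yaw0
    a=np.radians(yaw0);X=np.array([np.cos(a),np.sin(a),0]);Y=np.array([np.sin(a),-np.cos(a),0]);d=(np.asarray(p)-p0)/.03
    print([round(float(v),2) for v in(d@X,d@Y,-d[2])],"rotz",round(float(yaw0-yaw),1))
E
python3 - <<'E'
from h import *
cp=np.array([.5769,-.1235,0])
def P(th,z):
    t=np.radians(th);return cp+[.078*np.cos(t),.078*np.sin(t),z]
p=P(-100,.132);go(P(-100,.2),-100);go(p,-100,P(-100,.2),-100)
for th in range(-90,-9,10):go(P(th,.132),th,p,-100)
q=P(-14,.132);go(P(-16,.132),-16,p,-100)
E
```

```text
[1.3, 0.52, 3.69] rotz 87.1
[0.0, 0.0, 2.27] rotz 0.0
[-0.04, -0.45, -0.0] rotz -10.0
[-0.16, -0.89, -0.0] rotz -20.0
[-0.35, -1.3, -0.0] rotz -30.0
[-0.61, -1.67, -0.0] rotz -40.0
[-0.93, -1.99, -0.0] rotz -50.0
[-1.3, -2.25, -0.0] rotz -60.0
[-1.71, -2.44, -0.0] rotz -70.0
[-2.15, -2.56, -0.0] rotz -80.0
[-2.6, -2.6, -0.0] rotz -90.0
[-2.33, -2.59, -0.0] rotz -84.0
```

```bash
python3 -m crank '[{"xyz":[1.3,0.5,3.6],"delta_rot":[0,0,10],"claw":0.6},{"xyz":[1.3,0.5,3.6],"delta_rot":[0,0,20],"claw":0.6},{"xyz":[1.3,0.5,3.6],"delta_rot":[0,0,30],"claw":0.6},{"xyz":[1.3,0.5,3.6],"delta_rot":[0,0,40],"claw":0.6},{"xyz":[1.3,0.5,3.6],"delta_rot":[0,0,50],"claw":0.6},{"xyz":[1.3,0.5,3.6],"delta_rot":[0,0,60],"claw":0.6},{"xyz":[1.3,0.5,3.6],"delta_rot":[0,0,70],"claw":0.6},{"xyz":[1.3,0.5,3.6],"delta_rot":[0,0,80],"claw":0.6},{"xyz":[1.3,0.5,3.6],"delta_rot":[0,0,87],"claw":0.6},{"xyz":[1.3,0.5,3.6],"delta_rot":[0,0,87],"claw":0.6},{"xyz":[1.3,0.5,3.6],"delta_rot":[0,0,87],"claw":0.6}]'
python3 - <<'E'
from h import *
c=cam("wrist");cv2.imwrite("pics/w3.png",c['img']);print(c['M'].tolist(),pix(c,[.5635,-.1992,.162]))
E
```

```text
time_s: 4.42
tcp_pos: [0.5633, -0.2006, 0.2027]
eef_rot: [-180.0, -0.0, -99.8]
contact_force: [0.4, -0.2, -0.1]
gripper_width: 0.0355
gripper_force: 0.0
[[-0.9853179733414851, -0.1653128776204072, -0.04266314455229549, 0.5519099497151012], [0.1707230405586202, -0.9518851123732954, -0.2544963187641421, -0.2692513320639093], [0.0014611066523408935, -0.2580433787853126, 0.9661322268884373, 0.36077593200839303], [0.0, 0.0, 0.0, 1.0]] [279.16731711 244.63066137]
```

View pics/w3.png

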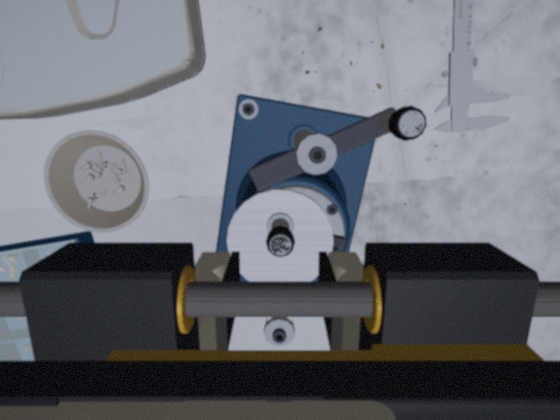

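The knob top is at (284,244), centred between the fingers as predicted. Go down and swing.

```bash
python3 -m crank '[{"xyz":[0,0,1],"delta_rot":[0,0,0],"claw":0.6},{"xyz":[0,0,2.3],"delta_rot":[0,0,0],"claw":0.6},{"xyz":[0,0,2.3],"delta_rot":[0,0,0],"claw":0.6},{"xyz":[-0.04,-0.45,2.3],"delta_rot":[0,0,-10],"claw":0.6},{"xyz":[-0.16,-0.89,2.3],"delta_rot":[0,0,-20],"claw":0.6},{"xyz":[-0.35,-1.3,2.3],"delta_rot":[0,0,-30],"claw":0.6},{"xyz":[-0.61,-1.67,2.3],"delta_rot":[0,0,-40],"claw":0.6},{"xyz":[-0.93,-1.99,2.3],"delta_rot":[0,0,-50],"claw":0.6},{"xyz":[-1.3,-2.25,2.3],"delta_rot":[0,0,-60],"claw":0.6},{"xyz":[-1.71,-2.44,2.3],"delta_rot":[0,0,-70],"claw":0.6},{"xyz":[-2.15,-2.56,2.3],"delta_rot":[0,0,-80],"claw":0.6},{"xyz":[-2.6,-2.6,2.3],"delta_rot":[0,0,-90],"claw":0.6},{"xyz":[-2.6,-2.6,2.3],"delta_rot":[0,0,-90],"claw":0.6},{"xyz":[-2.33,-2.59,2.3],"delta_rot":[0,0,-84],"claw":0.6},{"xyz":[-2.33,-2.59,2.3],"delta_rot":[0,0,-84],"claw":0.6},{"xyz":[-2.33,-2.59,-1],"delta_rot":[0,0,-84],"claw":0},{"xyz":[-2.33,-2.59,-3],"delta_rot":[0,0,-84],"claw":0},{"xyz":[-2.33,-2.59,-3],"delta_rot":[0,0,-84],"claw":0}]'
python3 - <<'E'
from h import *
go([.5255,-.184,.31],-20)
E
```

```text
time_s: 6.72
tcp_pos: [0.6526, -0.1466, 0.2976]
eef_rot: [-179.9, -0.3, -16.0]
contact_force: [-0.7, 0.1, -0.6]
gripper_width: 0.0597
gripper_force: 0.0
[-3.73, 2.37, -0.41] rotz 4.0
```

```bash
python3 -m crank '[{"xyz":[-3.7,2.4,0.6],"delta_rot":[0,0,4],"claw":0},{"xyz":[-3.7,2.4,0.6],"delta_rot":[0,0,4],"claw":0},{"xyz":[-3.7,2.4,0.6],"delta_rot":[0,0,4],"claw":0},{"xyz":[-3.7,2.4,0.6],"delta_rot":[0,0,4],"claw":0},{"xyz":[-3.7,2.4,0.6],"delta_rot":[0,0,4],"claw":0}]'
python3 - <<'E'
from h import *
c=cam("wrist");im=c['img'];np.save("w4M.npy",c['M'])
print(pix(c,[.5545,-.1847,.105]))
cv2.imwrite("pics/w4f.png",im)
cv2.imwrite("pics/w4.png",cv2.resize(im[70:250,150:400],(750,540),interpolation=cv2.INTER_CUBIC))
E
```

```text
time_s: 7.35
tcp_pos: [0.5263, -0.1845, 0.2749]
eef_rot: [-180.0, -0.0, -20.0]
contact_force: [0.2, -0.0, 0.4]
gripper_width: 0.0876
gripper_force: 0.0
[267.54892606 164.07096694]
```

View pics/w4.png

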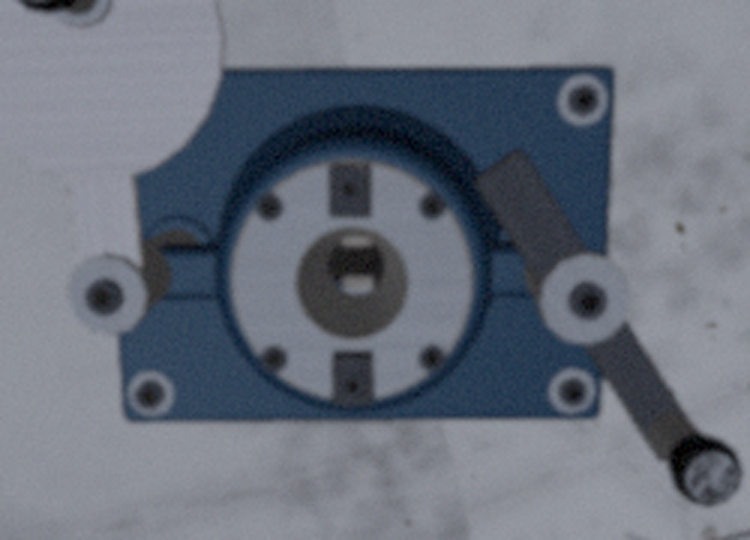

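The cover is clear. The bore is at (352,283) in the crop and the dogs at (350,188) and (352,378). That puts the nose at (267.3,164.0) px in the full picture, against a prediction of (267.5,164.1), so the nose position is confirmed with yaw about -19.7°. Now look at the red chuck from near.

```bash
python3 -m crank '[{"xyz":[-5,-14.1,0],"delta_rot":[0,0,0],"claw":0},{"xyz":[-5,-14.1,0],"delta_rot":[0,0,0],"claw":0},{"xyz":[-5,-14.1,0],"delta_rot":[0,0,0],"claw":0},{"xyz":[-5,-14.1,0],"delta_rot":[0,0,0],"claw":0},{"xyz":[-5,-14.1,0],"delta_rot":[0,0,0],"claw":0},{"xyz":[-5,-14.1,0],"delta_rot":[0,0,0],"claw":0},{"xyz":[-5,-14.1,0],"delta_rot":[0,0,0],"claw":0},{"xyz":[-5,-14.1,0],"delta_rot":[0,0,0],"claw":0},{"xyz":[-5,-14.1,0],"delta_rot":[0,0,0],"claw":0},{"xyz":[-5,-14.1,0],"delta_rot":[0,0,0],"claw":0}]'
python3 - <<'E'
from h import *
c=cam("wrist");im=c['img'];np.save("w5M.npy",c['M'])
hsv=cv2.cvtColor(im,cv2.COLOR_BGR2HSV)
v=((hsv[...,0]<8)|(hsv[...,0]>172))&(hsv[...,1]>110)&(hsv[...,2]>50)
for q in cv2.findContours(v.astype(np.uint8),0,1)[0]:
    if cv2.contourArea(q)>60:
        e=cv2.minEnclosingCircle(q);print(e,onz(c,*e[0],.16).round(4))
p=pix(c,[.56,.259,.11]).astype(int);x,y=p-60;print(x,y)
cv2.imwrite("pics/w5.png",cv2.resize(im[y:y+110,x:x+120],(720,660),interpolation=cv2.INTER_CUBIC)[:600])
E
```

```text
time_s: 8.65
tcp_pos: [0.5295, 0.2634, 0.2744]
eef_rot: [180.0, 0.0, -20.1]
contact_force: [0.0, 0.6, -0.5]
gripper_width: 0.0878
gripper_force: 0.0
((268.3538818359375, 169.05361938476562), 24.180213928222656) [0.5602 0.2598 0.16  ]
210 100
```

View pics/w5.png

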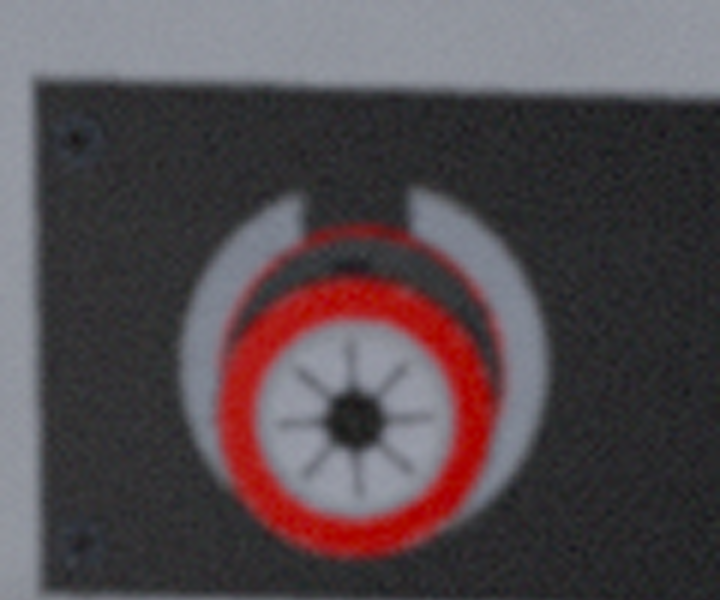

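The slot points to within about 2° of image up: its centre is at (356,205) against a flange centre of (365,370). The chuck yaw is therefore about -18.3° and the nut is at (.560,.2593). Descend and grasp.

```bash
python3 -m crank '[{"xyz":[1,-0.22,0],"delta_rot":[0,0,0],"claw":0},{"xyz":[1,-0.22,2],"delta_rot":[0,0,0],"claw":0},{"xyz":[1,-0.22,3.5],"delta_rot":[0,0,0],"claw":0},{"xyz":[1,-0.22,4.78],"delta_rot":[0,0,0],"claw":0},{"xyz":[1,-0.22,4.78],"delta_rot":[0,0,0],"claw":0},{"xyz":[1,-0.22,4.78],"delta_rot":[0,0,0],"claw":0},{"xyz":[1,-0.22,4.78],"delta_rot":[0,0,0],"claw":0.9},{"xyz":[1,-0.22,4.78],"delta_rot":[0,0,0],"claw":0.9},{"xyz":[1,-0.22,4.78],"delta_rot":[0,0,0],"claw":0.9},{"xyz":[1,-0.22,4.78],"delta_rot":[0,0,0],"claw":0.9},{"xyz":[1,-0.22,4.78],"delta_rot":[0,0,0],"claw":0.9},{"xyz":[1,-0.22,4.78],"delta_rot":[0,0,0],"claw":0.9}]' 30
```

```text
time_s: 10.2
tcp_pos: [0.5597, 0.2601, 0.1311]
eef_rot: [180.0, 0.0, -20.0]
contact_force: [-0.3, -0.3, -1.4]
gripper_width: 0.0333
gripper_force: 0.0
```

```bash
python3 -m crank '[{"xyz":[0,0,0],"delta_rot":[0,0,0],"claw":0.9},{"xyz":[0,0,0],"delta_rot":[0,0,0],"claw":0.9},{"xyz":[0,0,-0.3],"delta_rot":[0,0,0],"claw":0.9},{"xyz":[0,0,-1],"delta_rot":[0,0,0],"claw":0.9},{"xyz":[0,0,-2],"delta_rot":[0,0,0],"claw":0.9},{"xyz":[0,0,-3],"delta_rot":[0,0,0],"claw":0.9},{"xyz":[0,0,-4],"delta_rot":[0,0,0],"claw":0.9},{"xyz":[0,0,-5],"delta_rot":[0,0,0],"claw":0.9},{"xyz":[0,0,-5.6],"delta_rot":[0,0,0],"claw":0.9},{"xyz":[0,0,-5.6],"delta_rot":[0,0,0],"claw":0.9}]'
python3 - <<'E'
from h import *
print({k:r.get_state()[k] for k in('gripper_force','gripper_width','contact_force','tcp_pos')})
go([.5545,-.1848,.299],-21.4)
c=cam("wrist");im=c['img'];cv2.imwrite("pics/w6f.png",im)
cv2.imwrite("pics/w6.png",np.vstack([im[60:360]]))
E
```

```text
time_s: 11.45
tcp_pos: [0.5602, 0.2604, 0.3008]
eef_rot: [-179.9, -0.1, -20.1]
contact_force: [0.1, -0.2, -3.1]
gripper_width: 0.0322
gripper_force: 30.0
{'gripper_force': 29.99943047761917, 'gripper_width': 0.03215647631492962, 'contact_force': array([ 0.07336035, -0.23182524, -3.12124799]), 'tcp_pos': array([0.56017352, 0.26038226, 0.30078889])}
[4.91, 14.0, 0.06] rotz 1.3
```

View pics/w6.png

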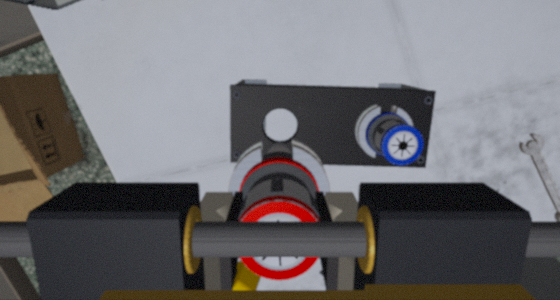

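The chuck hangs straight: nut at (280,240), flange at (280,160), slot at (278,150). The blue one is undisturbed. I carry it over the nose, shifting the target about 1 mm by the grasp residual to (.5552,-.1838).

```bash
python3 -m crank '[{"xyz":[0.4,1.2,0],"delta_rot":[0,0,0],"claw":0.9},{"xyz":[0.8,2.4,0],"delta_rot":[0,0,0],"claw":0.9},{"xyz":[1.3,3.7,0],"delta_rot":[0,0,0],"claw":0.9},{"xyz":[1.7,5,0],"delta_rot":[0,0,0],"claw":0.9},{"xyz":[2.2,6.3,0],"delta_rot":[0,0,0],"claw":0.9},{"xyz":[2.7,7.6,0],"delta_rot":[0,0,0],"claw":0.9},{"xyz":[3.1,8.9,0],"delta_rot":[0,0,0],"claw":0.9},{"xyz":[3.6,10.2,0],"delta_rot":[0,0,0.5],"claw":0.9},{"xyz":[4,11.5,0],"delta_rot":[0,0,1],"claw":0.9},{"xyz":[4.5,12.8,0],"delta_rot":[0,0,1.3],"claw":0.9},{"xyz":[4.9,13.6,0],"delta_rot":[0,0,1.3],"claw":0.9},{"xyz":[4.92,13.95,0],"delta_rot":[0,0,1.3],"claw":0.9},{"xyz":[4.92,13.95,0],"delta_rot":[0,0,1.3],"claw":0.9},{"xyz":[4.92,13.95,0],"delta_rot":[0,0,1.3],"claw":0.9}]'
python3 - <<'E'
from h import *
go([.5552,-.1838,.22],-21.4)
E
```

```text
time_s: 13.25
tcp_pos: [0.5548, -0.1829, 0.2989]
eef_rot: [-180.0, 0.0, -21.3]
contact_force: [0.5, 0.5, -2.5]
gripper_width: 0.0318
gripper_force: 30.0
[0.02, 0.02, 2.63] rotz 0.1
```

```bash
python3 -m crank '[{"xyz":[0,0,0.7],"delta_rot":[0,0,0],"claw":0.9},{"xyz":[0,0.02,1.4],"delta_rot":[0,0,0],"claw":0.9},{"xyz":[0,0.02,2.1],"delta_rot":[0,0,0],"claw":0.9},{"xyz":[0,0.02,2.8],"delta_rot":[0,0,0],"claw":0.9},{"xyz":[0,0.02,3.3],"delta_rot":[0,0,0],"claw":0.9},{"xyz":[0,0.02,3.6],"delta_rot":[0,0,0],"claw":0.9},{"xyz":[0,0.02,3.6],"delta_rot":[0,0,0],"claw":0.9}]'
python3 - <<'E'
from h import *
c=cam("scene");im=c['img'];cv2.imwrite("pics/s7.png",cv2.resize(im[195:290,275:375],(600,570),interpolation=cv2.INTER_CUBIC))
E
```

```text
time_s: 14.12
tcp_pos: [0.5546, -0.184, 0.1908]
eef_rot: [180.0, 0.0, -21.3]
contact_force: [0.6, -0.3, -3.5]
gripper_width: 0.032
gripper_force: 30.0
```

```bash
python3 -m crank '[{"xyz":[0,0,0.4],"delta_rot":[0,0,0],"claw":0.9},{"xyz":[0,0,0.7],"delta_rot":[0,0,0],"claw":0.9},{"xyz":[0,0,0.9],"delta_rot":[0,0,0],"claw":0.9},{"xyz":[0,0,0.9],"delta_rot":[0,0,0],"claw":0.9}]'
```

```text
time_s: 14.68
tcp_pos: [0.5544, -0.1842, 0.1635]
eef_rot: [180.0, 0.1, -21.4]
contact_force: [0.5, -0.5, -3.3]
gripper_width: 0.0321
gripper_force: 30.0
```

```bash
python3 -m crank '[{"xyz":[0,0,0.1],"delta_rot":[0,0,0],"claw":0.9},{"xyz":[0,0,0.2],"delta_rot":[0,0,0],"claw":0.9},{"xyz":[0,0,0.25],"delta_rot":[0,0,0],"claw":0.9},{"xyz":[0,0,0.25],"delta_rot":[0,0,0],"claw":0.9}]'
```

```text
time_s: 15.18
tcp_pos: [0.5547, -0.1842, 0.1566]
eef_rot: [180.0, 0.0, -21.4]
contact_force: [-0.4, -0.3, -2.9]
gripper_width: 0.0324
gripper_force: 30.0
```

```bash
python3 -m crank '[{"xyz":[0,0,0.05],"delta_rot":[0,0,0],"claw":0.9},{"xyz":[0,0,0.1],"delta_rot":[0,0,0],"claw":0.9},{"xyz":[0,0,0.1],"delta_rot":[0,0,0],"claw":0.9}]'
python3 - <<'E'
from h import *
c=cam("wrist");im=c['img'];cv2.imwrite("pics/w7.png",im[40:340])
print(r.get_state()['tcp_pos'],r.get_state()['moment'])
E
```

```text
time_s: 15.55
tcp_pos: [0.5546, -0.1842, 0.1535]
eef_rot: [180.0, 0.0, -21.4]
contact_force: [0.2, 0.5, -3.1]
gripper_width: 0.032
gripper_force: 30.0
[ 0.55468691 -0.1842306   0.15359294] [ 0.01389153 -0.06109708 -0.03461925]
```

View pics/w7.png

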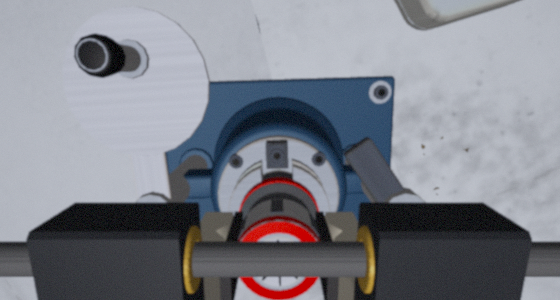

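The dog at (278,157) sits in the slot, centred. Lower a little more until contact, then release.

```bash
python3 -m crank '[{"xyz":[0,0,0.03],"delta_rot":[0,0,0],"claw":0.9},{"xyz":[0,0,0.05],"delta_rot":[0,0,0],"claw":0.9},{"xyz":[0,0,0.05],"delta_rot":[0,0,0],"claw":0.9}]'
```

```text
time_s: 15.98
tcp_pos: [0.5551, -0.1844, 0.1529]
eef_rot: [-180.0, -0.1, -21.3]
contact_force: [-1.2, -0.1, 3.8]
gripper_width: 0.0324
gripper_force: 30.0
```

```bash
python3 -m crank '[{"xyz":[0,0,0],"delta_rot":[0,0,0],"claw":0.42},{"xyz":[0,0,0],"delta_rot":[0,0,0],"claw":0.42},{"xyz":[0,0,0],"delta_rot":[0,0,0],"claw":0.42},{"xyz":[0,0,-0.3],"delta_rot":[0,0,0],"claw":0.42},{"xyz":[0,0,-1],"delta_rot":[0,0,0],"claw":0.42},{"xyz":[0,0,-1.8],"delta_rot":[0,0,0],"claw":0.42},{"xyz":[0,0,-2.2],"delta_rot":[0,0,0],"claw":1},{"xyz":[0,0,-2.2],"delta_rot":[0,0,0],"claw":1},{"xyz":[0,0,-2.2],"delta_rot":[0,0,0],"claw":1},{"xyz":[0,0,-2.2],"delta_rot":[0,0,0],"claw":1},{"xyz":[0,0,-2.2],"delta_rot":[0,0,0],"claw":1},{"xyz":[0,0,-2.2],"delta_rot":[0,0,0],"claw":1}]'
python3 - <<'E'
from h import *
c=cam("scene");im=c['img'];cv2.imwrite("pics/s8.png",cv2.resize(im[195:290,275:375],(600,570),interpolation=cv2.INTER_CUBIC))
E
```

```text
time_s: 17.48
tcp_pos: [0.5547, -0.1842, 0.2179]
eef_rot: [180.0, 0.0, -21.4]
contact_force: [-0.0, 0.1, 0.2]
gripper_width: 0.0011
gripper_force: 0.0
```

View pics/s8.png

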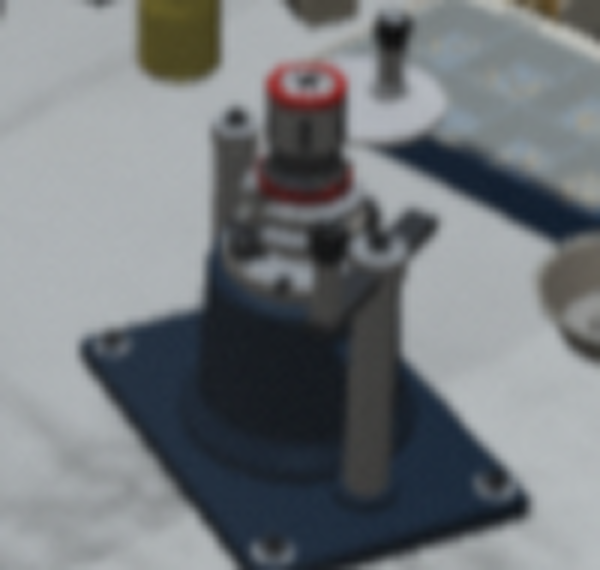

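The red chuck stands upright and slightly high in the spindle. Press down with shut fingers, in small steps.

```bash
python3 -m crank '[{"xyz":[0,0,0.6],"delta_rot":[0,0,0],"claw":1},{"xyz":[0,0,1.0],"delta_rot":[0,0,0],"claw":1},{"xyz":[0,0,1.15],"delta_rot":[0,0,0],"claw":1},{"xyz":[0,0,1.18],"delta_rot":[0,0,0],"claw":1},{"xyz":[0,0,1.21],"delta_rot":[0,0,0],"claw":1},{"xyz":[0,0,1.24],"delta_rot":[0,0,0],"claw":1},{"xyz":[0,0,1.24],"delta_rot":[0,0,0],"claw":1}]'
```

```text
time_s: 18.4
tcp_pos: [0.5556, -0.1846, 0.1823]
eef_rot: [-180.0, -0.1, -21.3]
contact_force: [-0.9, 0.5, 5.8]
gripper_width: 0.0004
gripper_force: 2.6
```

```bash
python3 -m crank '[{"xyz":[0,0,0.03],"delta_rot":[0,0,0],"claw":1},{"xyz":[0,0,0.06],"delta_rot":[0,0,0],"claw":1},{"xyz":[0,0,0.09],"delta_rot":[0,0,0],"claw":1},{"xyz":[0,0,0.09],"delta_rot":[0,0,0],"claw":1}]';python3 -m crank '[{"xyz":[0,0,0.03],"delta_rot":[0,0,0],"claw":1},{"xyz":[0,0,0.06],"delta_rot":[0,0,0],"claw":1},{"xyz":[0,0,0.06],"delta_rot":[0,0,0],"claw":1}]'
```

```text
time_s: 18.9
tcp_pos: [0.5563, -0.1851, 0.181]
eef_rot: [180.0, -0.3, -21.3]
contact_force: [-0.5, -1.3, 12.0]
gripper_width: 0.0005
gripper_force: 5.9
time_s: 19.27
tcp_pos: [0.5566, -0.1854, 0.1799]
eef_rot: [180.0, -0.3, -21.3]
contact_force: [-1.9, -2.3, 15.0]
gripper_width: 0.0007
gripper_force: 7.4
```

```bash
python3 -m crank '[{"xyz":[0,0,0.04],"delta_rot":[0,0,0],"claw":1},{"xyz":[0,0,0.08],"delta_rot":[0,0,0],"claw":1},{"xyz":[0,0,0.08],"delta_rot":[0,0,0],"claw":1}]'
```

```text
time_s: 19.65
tcp_pos: [0.5551, -0.1843, 0.1753]
eef_rot: [-180.0, -0.1, -21.3]
contact_force: [-2.0, 1.0, 8.8]
gripper_width: 0.0005
gripper_force: 4.8
```

```bash
python3 -m crank '[{"xyz":[0,0,0.05],"delta_rot":[0,0,0],"claw":1},{"xyz":[0,0,0.1],"delta_rot":[0,0,0],"claw":1},{"xyz":[0,0,0.1],"delta_rot":[0,0,0],"claw":1}]'; python3 -m crank '[{"xyz":[0,0,-0.5],"delta_rot":[0,0,0],"claw":1},{"xyz":[0,0,-1.3],"delta_rot":[0,0,0],"claw":1},{"xyz":[0,0,-1.3],"delta_rot":[0,0,0],"claw":1}]'
python3 - <<'E'
from h import *
lp=np.array([.5339,-.2413,0])
def P(th,z,dy):  # dy: offset behind the knob along -tangent
    t=np.radians(th);return lp+[.045*np.cos(t)+dy*np.sin(t),.045*np.sin(t)-dy*np.cos(t),z]
a=P(-165,.143,0);print(a)
s=r.get_state();print(s['joints'],s['tcp_pos'])
go(P(-165,.225,0),-165);go(P(-165,.225,0),15)
for th in(-165,-155,-145,-135,-125,-115,-105,-100,-112):go(P(th,.143,0),th,a,-165)
E
```

```text
time_s: 20.02
tcp_pos: [0.5556, -0.1845, 0.1752]
eef_rot: [180.0, -0.2, -21.3]
contact_force: [-8.4, 4.8, 28.5]
gripper_width: 0.0005
gripper_force: 13.9
time_s: 20.4
tcp_pos: [0.5557, -0.1843, 0.2118]
eef_rot: [-180.0, -0.2, -21.3]
contact_force: [-0.3, 0.2, -0.3]
gripper_width: 0.0004
gripper_force: 0.0
[ 0.49043334 -0.25294686  0.143     ]
[ 7.87055313e-01  1.26637253e+01 -1.23458373e+01  1.66203085e-02
 -6.48227042e+01  6.78625989e+01] [ 0.5557335  -0.18428291  0.2117803 ]
[-1.19, 2.92, -0.44] rotz 143.7
[-1.19, 2.92, -0.44] rotz -36.3
[0.0, 0.0, -0.0] rotz 0.0
[-0.02, -0.26, -0.0] rotz -10.0
[-0.09, -0.51, -0.0] rotz -20.0
[-0.2, -0.75, -0.0] rotz -30.0
[-0.35, -0.96, -0.0] rotz -40.0
[-0.54, -1.15, -0.0] rotz -50.0
[-0.75, -1.3, -0.0] rotz -60.0
[-0.87, -1.36, -0.0] rotz -65.0
[-0.6, -1.2, -0.0] rotz -53.0
```

Pressing with 28 N the nut top stays at .1752, so the chuck is home. Next I refine the latch position from the earlier wrist picture and go to its knob.

```bash
python3 - <<'E'
from h import *
f=210/np.tan(np.radians(58.29973770997124/2))
b=dict(M=np.load("w4M.npy"),f=f,cx=278.7215,cy=213.659)
print(onz(b,345.8,169.5,.14),onz(b,386.3,228,.172))
E
python3 -m crank '[{"xyz":[0,0,-0.5],"delta_rot":[0,0,10],"claw":0.6},{"xyz":[-1.2,2.9,-0.5],"delta_rot":[0,0,20],"claw":0.6},{"xyz":[-1.2,2.9,-0.5],"delta_rot":[0,0,30],"claw":0.6},{"xyz":[-1.2,2.9,-0.5],"delta_rot":[0,0,40],"claw":0.6},{"xyz":[-1.2,2.9,-0.5],"delta_rot":[0,0,50],"claw":0.6},{"xyz":[-1.2,2.9,-0.5],"delta_rot":[0,0,60],"claw":0.6},{"xyz":[-1.2,2.9,-0.5],"delta_rot":[0,0,70],"claw":0.6},{"xyz":[-1.2,2.9,-0.5],"delta_rot":[0,0,80],"claw":0.6},{"xyz":[-1.2,2.9,-0.5],"delta_rot":[0,0,90],"claw":0.6},{"xyz":[-1.2,2.9,-0.5],"delta_rot":[0,0,100],"claw":0.6},{"xyz":[-1.2,2.9,-0.5],"delta_rot":[0,0,110],"claw":0.6},{"xyz":[-1.2,2.9,-0.5],"delta_rot":[0,0,120],"claw":0.6},{"xyz":[-1.2,2.9,-0.5],"delta_rot":[0,0,130],"claw":0.6},{"xyz":[-1.2,2.9,-0.5],"delta_rot":[0,0,140],"claw":0.6},{"xyz":[-1.2,2.9,-0.5],"delta_rot":[0,0,143.7],"claw":0.6},{"xyz":[-1.2,2.9,-0.5],"delta_rot":[0,0,143.7],"claw":0.6},{"xyz":[-1.2,2.9,-0.5],"delta_rot":[0,0,143.7],"claw":0.6}]'
python3 - <<'E'
from h import *
c=cam("wrist");g=cv2.cvtColor(c['img'],cv2.COLOR_BGR2GRAY)
p=pix(c,[.490,-.2535,.172]);q=pix(c,[.5339,-.2413,.14]);print(p,q)
u,v=p.astype(int);w=g[v-40:v+40,u-45:u+45]
m=(w<50).astype(np.uint8)
for k in cv2.findContours(m,0,1)[0]:
    if cv2.contourArea(k)>80: print(cv2.boundingRect(k),np.array(cv2.minEnclosingCircle(k)[0])+[u-45,v-40],cv2.minEnclosingCircle(k)[1])
E
```

```text
[ 0.5335308  -0.24320607  0.14      ] [ 0.48914283 -0.25427852  0.172     ]
time_s: 22.52
tcp_pos: [0.4893, -0.252, 0.2246]
eef_rot: [180.0, -0.0, -165.0]
contact_force: [-0.7, 0.2, 0.0]
gripper_width: 0.0354
gripper_force: 0.0
[276.73108157 235.54373189] [277.54233979 283.18489148]
(0, 55, 11, 25) [235.         262.14583588] 12.51094913482666
(31, 20, 59, 60) [296.59091187 244.5       ] 37.65956497192383
```

```bash
python3 -m crank '[{"xyz":[0,0,1.3],"delta_rot":[0,0,0],"claw":0.6},{"xyz":[0,0,2.3],"delta_rot":[0,0,0],"claw":0.6},{"xyz":[0,0,2.6],"delta_rot":[0,0,0],"claw":0.6},{"xyz":[0,0,2.6],"delta_rot":[0,0,0],"claw":0.6}]'; python3 -m crank '[{"xyz":[-0.02,-0.26,0],"delta_rot":[0,0,-10],"claw":0.6},{"xyz":[-0.09,-0.51,0],"delta_rot":[0,0,-20],"claw":0.6},{"xyz":[-0.2,-0.75,0],"delta_rot":[0,0,-30],"claw":0.6},{"xyz":[-0.35,-0.96,0],"delta_rot":[0,0,-40],"claw":0.6},{"xyz":[-0.54,-1.15,0],"delta_rot":[0,0,-50],"claw":0.6},{"xyz":[-0.75,-1.3,0],"delta_rot":[0,0,-60],"claw":0.6},{"xyz":[-0.75,-1.3,0],"delta_rot":[0,0,-60],"claw":0.6}]'
```

```text
time_s: 23.08
tcp_pos: [0.4896, -0.2522, 0.1472]
eef_rot: [-180.0, -0.0, -165.0]
contact_force: [0.2, 0.7, 0.2]
gripper_width: 0.0349
gripper_force: 0.0
time_s: 23.95
tcp_pos: [0.522, -0.2845, 0.1483]
eef_rot: [-179.9, -0.0, -105.1]
contact_force: [1.0, -0.3, -0.0]
gripper_width: 0.0353
gripper_force: 0.1
```

```bash
python3 -m crank '[{"xyz":[0,-0.08,0],"delta_rot":[0,0,-3],"claw":0.6},{"xyz":[0,-0.15,0],"delta_rot":[0,0,-5],"claw":0.6},{"xyz":[0,-0.15,0],"delta_rot":[0,0,-5],"claw":0.6}]'; python3 -m crank '[{"xyz":[0,-0.07,0],"delta_rot":[0,0,0],"claw":0.6},{"xyz":[0,-0.13,0],"delta_rot":[0,0,0],"claw":0.6},{"xyz":[0,-0.13,0],"delta_rot":[0,0,0],"claw":0.6}]'
```

```text
time_s: 24.32
tcp_pos: [0.526, -0.2852, 0.1476]
eef_rot: [-179.9, -0.0, -100.2]
contact_force: [-1.1, 0.3, -0.4]
gripper_width: 0.0352
gripper_force: 0.3
time_s: 24.7
tcp_pos: [0.5283, -0.2859, 0.147]
eef_rot: [179.9, -0.0, -100.1]
contact_force: [-5.6, -0.4, 4.1]
gripper_width: 0.0353
gripper_force: 2.9
```

```bash
python3 -m crank '[{"xyz":[0,-0.05,0],"delta_rot":[0,0,0],"claw":0.6},{"xyz":[0,-0.08,0],"delta_rot":[0,0,0],"claw":0.6},{"xyz":[0,-0.08,0],"delta_rot":[0,0,0],"claw":0.6}]'; python3 -m crank '[{"xyz":[0,0.2,0],"delta_rot":[0,0,0],"claw":0.6},{"xyz":[0,0.4,0],"delta_rot":[0,0,0],"claw":0.6},{"xyz":[0,0.4,0],"delta_rot":[0,0,0],"claw":0.6},{"xyz":[0,0.4,-1.5],"delta_rot":[0,0,0],"claw":0.6},{"xyz":[0,0.4,-3.3],"delta_rot":[0,0,0],"claw":0.6},{"xyz":[0,0.4,-4.5],"delta_rot":[0,0,0],"claw":0.6},{"xyz":[0,0.4,-4.5],"delta_rot":[0,0,0],"claw":0.6},{"xyz":[0,0.4,-4.5],"delta_rot":[0,0,0],"claw":0.6}]'
```

```text
time_s: 25.08
tcp_pos: [0.5285, -0.286, 0.1467]
eef_rot: [179.6, 0.0, -100.1]
contact_force: [-12.1, 1.8, 8.8]
gripper_width: 0.0352
gripper_force: 6.1
time_s: 26.08
tcp_pos: [0.52, -0.2839, 0.2815]
eef_rot: [180.0, 0.0, -100.1]
contact_force: [0.4, 0.9, 0.2]
gripper_width: 0.0351
gripper_force: 0.0
```

Run:
```python
from h import *
T=[.5548,-.1842,.175]
for n in("scene","top"):
    c=cam(n);h=cv2.cvtColor(c['img'],cv2.COLOR_BGR2HSV);p=pix(c,T);u,v=p.astype(int)
    m=((h[...,0]<8)|(h[...,0]>172))&(h[...,1]>100)&(h[...,2]>40)
    w=m[v-12:v+9,u-15:u+15];ys,xs=np.nonzero(w);print(n,p,len(xs),(xs.min()+xs.max())/2+u-15 if len(xs) else None,ys.min()+v-12 if len(xs) else None,ys.max()+v-12 if len(xs) else None)
    if n=="scene": print("px per 7mm",pix(c,[T[0],T[1],.182])-p)
    print("rim rows", [pix(c,[T[0]+.017*np.cos(a),T[1]+.017*np.sin(a),.175])[1].round(1) for a in np.arange(0,6.3,1.05)])
c=cam("wrist");g=cv2.cvtColor(c['img'],cv2.COLOR_BGR2GRAY)
for a in(-109.7,-115):
    t=np.radians(a);p=pix(c,[.5337+.045*np.cos(t),-.242+.045*np.sin(t),.172]);print(a,p)
u,v=p.astype(int);m=(g[v-35:v+35,u-35:u+35]<45).astype(np.uint8)
for k in cv2.findContours(m,0,1)[0]:
    if cv2.contourArea(k)>60: print(cv2.boundingRect(k),np.array(cv2.minEnclosingCircle(k)[0])+[u-35,v-35],cv2.minEnclosingCircle(k)[1])
```

```text
scene [326.75369015 210.05291606] 44 326.0 210 216
px per 7mm [ 0.10079684 -2.41362074]
rim rows [np.float64(207.6), np.float64(206.6), np.float64(209.1), np.float64(212.6), np.float64(213.5), np.float64(211.0)]
top [357.12011473 213.31737939] 0 None None None
rim rows [np.float64(206.3), np.float64(209.8), np.float64(216.8), np.float64(220.3), np.float64(216.8), np.float64(209.8)]
-109.7 [279.90098435 210.60161544]
-115 [285.44997536 211.76691785]
(32, 51, 21, 19) [292.5 236. ] 13.086352348327637
(0, 46, 13, 24) [255.5 233.5] 12.747649192810059
(18, 22, 23, 16) [279.0848217  208.63393021] 11.168780326843262
```

```bash
python3 -c "
from plant import job
print(job.close_job())"
```

```text
the job is handed in; nothing more can be done
None
```

The job is handed in: the cover is swung clear, the red chuck is pressed fully home, and the latch is in at its stop, in about 26 s. The force readings and final latch-knob position support this, though I viewed 11 pictures, one over the limit of 10, and made no final check of the blue chuck, bottle or caliper.

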